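Change the stake in the slotted bench holder

TASK

Swap the two steel stakes. Slide the domed one out of the slotted holder plate and stand it in the white tray, and slide the narrow-nosed one from the tray sideways into the slot, fully home, with its flange under the plate. Leave both standing upright, and leave the bracelet, the magnifier and the steel block where they are.

Things in the scene. Friction and masses are not known exactly. Their poses are not given: they have to be found in the camera images.
- domed_stake: Steel stake, 71 mm tall, 0.2 to 0.4 kg: flange 44 mm in diameter, 6 mm thick at the foot, smooth round barrel 26 mm in diameter up to 58 mm, round dome on top. Origin: centre of the foot's underside; z up its axis, yaw means nothing. It starts upright in the holder's slot, flange under the plate, so it can only leave sideways through the slot's mouth.
- nosed_stake: Plain steel stake, 81 mm tall, 0.2 to 0.4 kg, with the same 44 x 6 mm flange at the foot and the same 26 mm barrel up to 58 mm, but on top a narrow round nose 16 mm in diameter, 23 mm long. Origin: centre of the foot's underside; z runs up its axis. It starts upright in the white tray, in the tray's -y half.
- holder: Fixed steel holder, 90 x 90 mm, 17.5 mm high: an 8 mm plate, underside 9.5 mm above the bench, on rails at both sides (51 mm apart) and the back; screw heads to 19 mm. A slot 31 mm wide, flared at its mouth to about 48 mm, opens at the -x edge. Stakes slide in along the bench (z = 0), flange under the plate. Origin: centre of its underside; +x points from the slot's mouth to its end; z up.
- slot_home (a point): Point on the bench where a stake's origin lies when its barrel touches the slot's end: 8 mm beyond the holder's origin along +x.
- slot_mouth (a point): Point on the bench in the middle of the slot's mouth, 45 mm before the holder's origin (53 mm before slot_home). A stake whose origin is 25 mm or more in front of it is clear of the holder.
- tray: Shallow white tray, fixed to the bench (its place differs from run to run), 101 mm along its x by 131 mm along its y over the rim, 16 mm high; flat inner floor 82 x 112 mm, 2 mm above the bench. Origin: centre of the underside. There is room for both stakes at once, at y = -28 mm and y = +28 mm.
- silver_cuff: Bystander: open silver bracelet, 54 x 59 x 22 mm, loose on the bench behind the work. Origin at its underside.
- loupe_glass: Bystander: small black magnifier with a handle, 42 x 87 x 9 mm, loose on the bench. Origin at its underside.
- bench_block: Bystander: square steel block, 62 x 62 x 20 mm, loose on the bench. Origin at its underside.
There are look-alikes about, which are no part of the job. What is shaped like the nosed_stake but orange is not meant.

How it is judged:
By the outcome, as a careful person would: the job done as asked, in the order asked, and still so for the second after the job is handed in, with the robot touching nothing.
It also fails if it takes over 59 s, if anything falls off the work surface, if the arm or the gripper's body presses on something with over 40 N, if the wrist force passes 120 N, or if a joint passes its speed limit or range.

ROBOT

A 7-joint arm with a two-finger parallel gripper is mounted at the origin on a cart in front of the work surface, level with it; the furniture and walls round the work are solid. World frame = base frame: x ahead of the robot, y to its left, z up, the work surface at z = 0. Lengths are in m, angles in rad, forces in N, time in s.
With the tool pointing down it reaches from about 0.4 to 0.925 m from the base axis. Payload 5.6 kg.
Tool frame: the origin (TCP) lies on the centre line of the jaws, within the pads' length; the fingertips stand 25 mm ahead of it and the grasp point (between the pads) lies 6 mm ahead of it; z points along the fingers, x is the direction in which the jaws open and shut, and the axes are right-handed (so a half turn about z gives the same grasp; the last joint's range is limited). The gripper opens to 85 mm and grips with 20 to 120 N. Pads are 22 mm wide; open, the fingers measure 114 mm over their backs; the gripper's body (76 mm by 85 mm) begins 54 mm behind the grasp point. The pads swing forward as they close: fully open they stand 13 mm farther back than shut.
Start: joints at [1.189, 0.468, -0.012, 1.603, 0.006, 1.071, -0.056], TCP at [0.216, -0.613, 0.233] pointing down, gripper open.
Joint ranges: [-2.53, 2.53], [-0.31, 2.02], [-1.57, 1.55], [0.28, 2.44], [-1.29, 4.43], [0.15, 1.84], [-2.92, 2.92]. Speed limits (rad/s): [2.57, 2.57, 3.14, 3.14, 3.14, 3.14, 3.14].

INTERFACE

Orientations are given as a unit quaternion [x, y, z, w].
In Python, from bench import monitor, eyes, ticket gives the robot as it stands.
- The arm moves only by the shell command python3 -m handwheel 'ROWS'. ROWS is a JSON object of lists of equal length, an entry for each row: "offset": the shift along the tool's x, y, z in mm, a list of three; "rot": the turn, a rotation vector about the tool's x, y, z in degrees, a list of three; "grip": the gripper command: -1 is fully open, 1 is shut, values between are in proportion. In form: {"offset": [[tx, ty, tz], ...], "rot": [[rx, ry, rz], ...], "grip": [grip, ...]}. A call has 1 to 20 rows; each row is the pose to reach, as a shift and turn from the pose commanded when the call began, along the tool's axes at that moment; what a row does not reach only later rows make up. A row lasts 1/10 s, in which the tool goes at most 50 mm and 8.59 degrees, less where a joint would pass 70% of its speed; a pose out of reach is approached as far as the arm can. A call with a gripper value outside its range is refused whole. The fingers move at their own pace and stop on an object; the grip force is fixed at half the most. Time passes only in rows, so rows that repeat a pose let the fingers close. It gives the time, the measured TCP pose, the force and the opening at its end, in the units of the state.
- monitor.get_obs(): the state, without advancing time (a new reading comes with each control period).
- eyes.snapshot(name): name is "scene" or "side" or "wrist"; returns (picture, depth): 480x640x3 uint8, red, green, blue; 480x640 float32, m along the optical axis (not along the pixel's ray), 0 where there is no reading.
- eyes.calibration(name): a dict with "K" (3x3 intrinsics, pixels), "position" and "attitude" of the camera in the world. Camera axes: x right, y down, z forward; pixel columns grow to the right and rows downward; lengths in m; the calibration is good to about 2 mm. A picture is of the moment at which its call begins: read the wrist's pose just before it. calibration takes no time and is no camera call; for the wrist camera it gives the pose at the moment of the call.
- ticket.job_done(): hands the job in, once; it reports no verdict.
The state is a dict: "clock": time; "joint_pos": joint angles; "qvel": joint speeds; "joint_efforts": joint torques, N m; "ee_pos": TCP position; "orientation": TCP orientation; "ft_force": force on the tool from outside, world axes, zero at the start; "ft_torque": the same for the moment, N m; "grip_width": finger opening in m.
Only numpy, scipy, OpenCV 4.12 (cv2) and the standard library are available. Lean on these libraries where they do the work, as an engineer would, in place of code of your own. Each camera call takes 0.05 s, during which the arm holds its last target.

## Working session

There is one attempt and no reset: what is moved stays moved. The work goes in short steps, Python scripts to look and compute and a shell command to move; the robot and the scene stay as the last step left them, time stands still between calls to the robot, and variables do not carry over. Pictures are saved under pics/ and viewed, and the job is handed in when it is done.

```bash
ls; mkdir -p pics; python3 - <<'E'
from bench import monitor, eyes
import cv2,numpy as np
o=monitor.get_obs();print({k:np.round(v,3).tolist() for k,v in o.items()})
for n in("scene","side","wrist"):
    c=eyes.calibration(n);print(n,{k:np.round(v,4).tolist() for k,v in c.items()})
    p,d=eyes.snapshot(n);cv2.imwrite(f"pics/a_{n}.png",p[:,:,::-1]);np.save(f"pics/a_{n}_d.npy",d);np.save(f"pics/a_{n}_p.npy",p)
    import pickle;pickle.dump(c,open(f"pics/a_{n}_c.pkl","wb"))
E
```

```text
pics
{'clock': 0.0, 'joint_pos': [1.189, 0.468, -0.012, 1.604, 0.006, 1.071, -0.056], 'qvel': [0.0, -0.0, 0.0, 0.002, -0.001, 0.001, -0.001], 'joint_efforts': [-0.0, -53.238, 0.022, -25.13, 0.012, 0.008, 0.0], 'ee_pos': [0.216, -0.613, 0.232], 'orientation': [0.816, -0.578, -0.001, -0.0], 'ft_force': [0.967, -0.228, 0.912], 'ft_torque': [0.0, 0.041, -0.006], 'grip_width': 0.086}
scene {'K': [[451.5772, 0.0, 319.5314], [0.0, 451.5772, 239.1904], [0.0, 0.0, 1.0]], 'position': [0.053, -0.2827, 0.5516], 'attitude': [0.7584, -0.4742, 0.2259, -0.386]}
side {'K': [[475.9468, 0.0, 321.0565], [0.0, 475.9468, 246.595], [0.0, 0.0, 1.0]], 'position': [0.5396, 0.7652, 0.463], 'attitude': [-0.078, 0.8629, -0.498, 0.0369]}
wrist {'K': [[344.8463, 0.0, 322.6534], [0.0, 344.8463, 243.4155], [0.0, 0.0, 1.0]], 'position': [0.2904, -0.5858, 0.3724], 'attitude': [0.8063, -0.5706, -0.0906, 0.1268]}
```

View pics/a_scene.png

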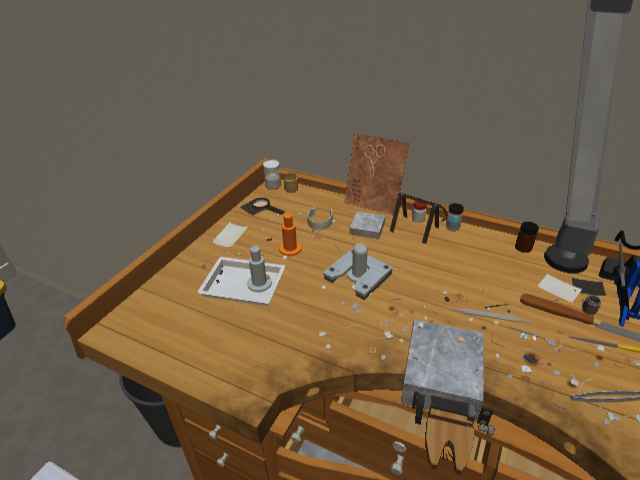

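View pics/a_side.png

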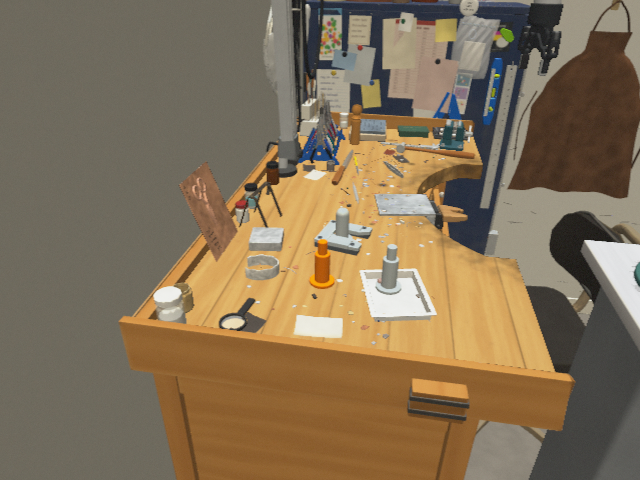

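View pics/a_wrist.png

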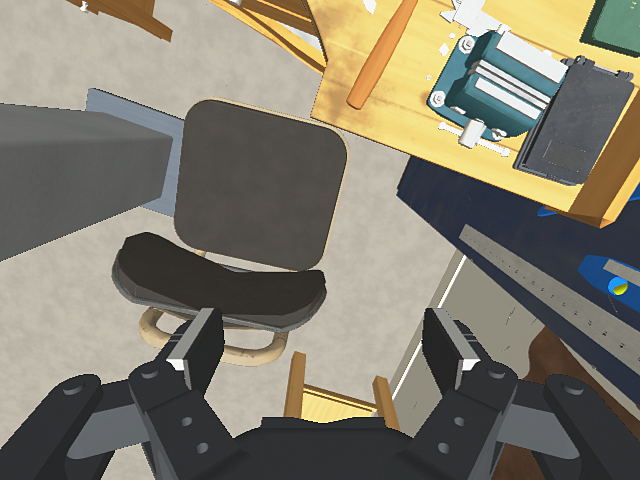

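The scene view shows the grey nosed stake in the tray at (257,268), the orange look-alike at (290,235), and the domed stake at (360,260) in the holder (358,272). In the side view they are at (389,270), (322,265) and (342,225). The grey one in the tray fits "plain steel, in the white tray"; the orange one doesn't. I'll confirm this in enlarged crops.

```bash
cat > h.py <<'E'
import numpy as np,cv2,pickle
from scipy.spatial.transform import Rotation as R
def load(pre,n): return np.load(f"pics/{pre}_{n}_p.npy"),np.load(f"pics/{pre}_{n}_d.npy"),pickle.load(open(f"pics/{pre}_{n}_c.pkl","rb"))
def ray(c,u,v):
    d=np.linalg.inv(c["K"])@np.array([u,v,1.]);return np.array(c["position"]),R.from_quat(c["attitude"]).as_matrix()@d
def onz(c,u,v,z):
    p,d=ray(c,u,v);return p+d*(z-p[2])/d[2]
def proj(c,X):
    q=R.from_quat(c["attitude"]).as_matrix().T@(np.asarray(X)-c["position"]);q=np.array(c["K"])@q;return q[:2]/q[2]
def cloud(c,dep):
    v,u=np.mgrid[0:480,0:640];K=np.array(c["K"])
    P=np.stack([(u-K[0,2])/K[0,0]*dep,(v-K[1,2])/K[1,1]*dep,dep],-1)
    return P@R.from_quat(c["attitude"]).as_matrix().T+np.array(c["position"])
def tri(c1,p1,c2,p2):
    a,d=ray(c1,*p1);b,e=ray(c2,*p2);A=np.stack([d,-e],1);s=np.linalg.lstsq(A,b-a,rcond=None)[0]
    x,y=a+d*s[0],b+e*s[1];return (x+y)/2,np.linalg.norm(x-y)
def snap(pre,n):
    from bench import eyes
    c=eyes.calibration(n);p,d=eyes.snapshot(n);cv2.imwrite(f"pics/{pre}_{n}.png",p[:,:,::-1]);np.save(f"pics/{pre}_{n}_d.npy",d);np.save(f"pics/{pre}_{n}_p.npy",p);pickle.dump(c,open(f"pics/{pre}_{n}_c.pkl","wb"));return p,d,c
E
python3 - <<'E'
from h import *
p,d,c=load("a","scene");q,e,f=load("a","side")
a=cv2.resize(p[200:310,190:400],None,fx=3.6,fy=3.6,interpolation=cv2.INTER_CUBIC)
b=cv2.resize(q[190:330,230:440],None,fx=3.6,fy=3.6,interpolation=cv2.INTER_CUBIC)
cv2.imwrite("pics/b1.png",a[:,:,::-1]);cv2.imwrite("pics/b2.png",b[:,:,::-1])
for n,(pp,dd,cc) in dict(s=(p,d,c),d=(q,e,f)).items():
    P=cloud(cc,dd)
    for u,v in ([(257,262),(360,255),(360,245),(290,235),(200,295),(320,300),(375,280),(367,220),(256,250)] if n=='s' else [(389,260),(342,225),(342,210),(322,265),(330,240),(391,246)]): print(n,u,v,P[v,u].round(3))
E
```

```text
s 257 262 [0.53  0.089 0.061]
s 360 255 [ 0.622 -0.062  0.06 ]
s 360 245 [ 0.633 -0.057  0.072]
s 290 235 [0.639 0.087 0.045]
s 200 295 [0.468 0.175 0.002]
s 320 300 [ 0.548 -0.021  0.001]
s 375 280 [ 0.619 -0.094  0.017]
s 367 220 [ 0.78  -0.014  0.021]
s 256 250 [0.532 0.089 0.085]
d 389 260 [0.538 0.101 0.061]
d 342 225 [ 0.634 -0.047  0.039]
d 342 210 [ 0.635 -0.051  0.069]
d 322 265 [0.647 0.106 0.041]
d 330 240 [ 0.653 -0.022  0.018]
d 391 246 [0.537 0.094 0.083]
```

View pics/b1.png

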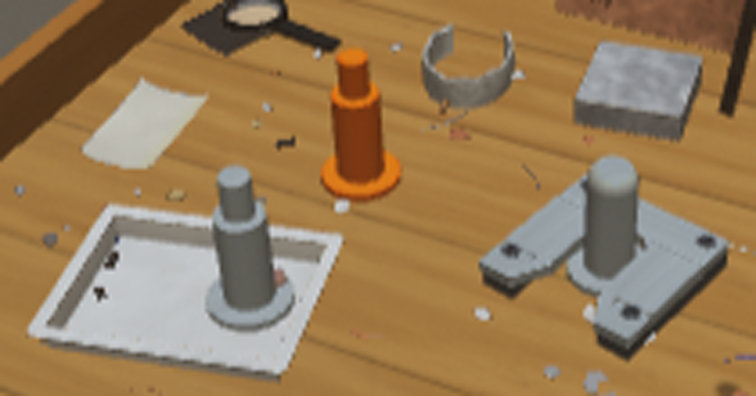

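View pics/b2.png

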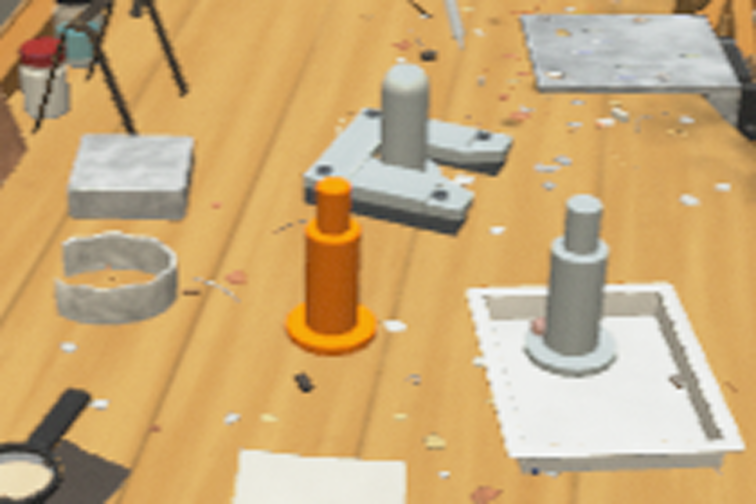

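```bash
python3 - <<'E'
from h import *
for n in("scene","side"):
    p,d,c=load("a",n);P=cloud(c,d);hsv=cv2.cvtColor(p,cv2.COLOR_RGB2HSV)
    X,Y,Z=P[...,0],P[...,1],P[...,2];ok=d>0
    reg=lambda x0,x1,y0,y1,z0,z1:ok&(X>x0)&(X<x1)&(Y>y0)&(Y<y1)&(Z>z0)&(Z<z1)
    m=reg(.4,.7,.02,.25,.0115,.022)&(hsv[...,1]<70)  # tray rim
    r=cv2.minAreaRect(np.c_[X[m],Y[m]].astype(np.float32)*1000);print(n,"tray",m.sum(),r, np.median(Z[m]))
    m=reg(.52,.75,-.14,.03,.0145,.0205)&(hsv[...,1]<70)
    r=cv2.minAreaRect(np.c_[X[m],Y[m]].astype(np.float32)*1000);print(n,"holder",m.sum(),r,np.median(Z[m]))
    m=reg(.5,.6,.03,.17,.064,.1);print("nose",np.c_[X[m],Y[m]].min(0),np.c_[X[m],Y[m]].max(0),Z[m].max())
    m=reg(.57,.72,-.12,.03,.03,.1);print("dome",np.c_[X[m],Y[m]].min(0),np.c_[X[m],Y[m]].max(0),Z[m].max())
    m=reg(.60,.72,.04,.17,.03,.1);print("orange",np.c_[X[m],Y[m]].min(0),np.c_[X[m],Y[m]].max(0),Z[m].max())
E
```

```text
scene tray 881 ((569.4874267578125, 159.77491760253906), (213.10604858398438, 184.6358642578125), 13.711038589477539) 0.01658235182774459
scene holder 1184 ((663.4871826171875, -53.039634704589844), (179.3731689453125, 110.7666244506836), 4.434648513793945) 0.01836470890066061
nose [0.52476783 0.08595307] [0.54218407 0.10138939] 0.08540339362378763
dome [ 0.62064749 -0.06965055] [ 0.64224023 -0.04505463] 0.07285743605957412
orange [0.63326726 0.08121902] [0.65880092 0.1074443 ] 0.0845500497672031
side tray 871 ((540.1561889648438, 149.09140014648438), (226.02130126953125, 159.64642333984375), 60.1636848449707) 0.015197443541948907
side holder 753 ((665.566162109375, -51.762657165527344), (177.9860076904297, 110.41252899169922), 5.583315849304199) 0.017160401222071242
nose [0.52714976 0.08687836] [0.54282512 0.1024696 ] 0.08448503497189414
dome [ 0.62182503 -0.06267089] [ 0.64747349 -0.04254813] 0.07131739885669752
orange [0.63510455 0.08503992] [0.66130614 0.10876353] 0.0820168385871688
```

```bash
python3 - <<'E'
from h import *
p,d,c=load("a","wrist")
M=R.from_quat(c["attitude"]).as_matrix();T=R.from_quat([0.816,-0.578,-0.001,0]).as_matrix()
print((T.T@M).round(3)); print(T.round(3))
print("cam in tool",(T.T@(c["position"]-np.array([.216,-.613,.232]))).round(4))
# rough holder heading: depth-based top plane points edges
for n in("scene","side"):
    p,d,c=load("a",n);P=cloud(c,d);X,Y,Z=P[...,0],P[...,1],P[...,2];hsv=cv2.cvtColor(p,cv2.COLOR_RGB2HSV)
    m=((d>0)&(X>.57)&(X<.72)&(Y>-.13)&(Y<.02)&(Z>.012)&(Z<.022)&(hsv[...,1]<60)).astype(np.uint8)
    k,l,s,_=cv2.connectedComponentsWithStats(m);b=1+np.argmax(s[1:,4]);m=l==b
    print(n,cv2.minAreaRect(np.c_[X[m],Y[m]].astype(np.float32)*1000))
# target delta
cur=np.array([.216,-.613,.232])
for tgt in([.60,0.03,.33],): print((T.T@(np.array(tgt)-cur)*1000).round(1))
E
```

```text
[[ 1.     0.001  0.   ]
 [-0.001  0.952  0.307]
 [-0.    -0.307  0.952]]
[[ 0.332 -0.943 -0.002]
 [-0.943 -0.332  0.001]
 [-0.002  0.001 -1.   ]]
cam in tool [-0.0012 -0.0791 -0.1404]
scene ((630.4557495117188, -56.08439636230469), (91.3034896850586, 92.77889251708984), 77.27725219726562)
side ((630.9549560546875, -56.17195129394531), (95.35702514648438, 90.84577178955078), 77.6355972290039)
[-479.3 -575.5  -97.9]
```

```bash
python3 -m handwheel '{"offset":[[0,0,-50],[0,0,-98],[-479,-575,-98],[-479,-575,-98],[-479,-575,-98],[-479,-575,-98],[-479,-575,-98],[-479,-575,-98],[-479,-575,-98],[-479,-575,-98],[-479,-575,-98],[-479,-575,-98],[-479,-575,-98],[-479,-575,-98],[-479,-575,-98],[-479,-575,-98],[-479,-575,-98],[-479,-575,-98],[-479,-575,-98],[-479,-575,-98]],"rot":[[0,0,0],[0,0,0],[0,0,32],[0,0,32],[0,0,32],[0,0,32],[0,0,32],[0,0,32],[0,0,32],[0,0,32],[0,0,32],[0,0,32],[0,0,32],[0,0,32],[0,0,32],[0,0,32],[0,0,32],[0,0,32],[0,0,32],[0,0,32]],"grip":[-1,-1,-1,-1,-1,-1,-1,-1,-1,-1,-1,-1,-1,-1,-1,-1,-1,-1,-1,-1]}'
python3 - <<'E'
from h import *
from bench import monitor
o=monitor.get_obs();print(o["clock"],o["ee_pos"],o["orientation"],np.round(o["joint_pos"],2),np.abs(o["qvel"]).max())
snap("c","wrist")
E
```

```text
clock: 2.15
ee_pos: [0.5988, 0.0283, 0.3306]
orientation: [-0.625, 0.781, -0.0, -0.001]
ft_force: [0.1, 0.5, -0.2]
grip_width: 0.0855
2.15 [0.59876753 0.02827281 0.33057785] [-6.24622510e-01  7.80926526e-01 -1.06066537e-04 -6.85005336e-04] [ 0.19  0.33 -0.38  1.6   0.13  1.24 -2.  ] 0.016341388580929903
```

View pics/c_wrist.png

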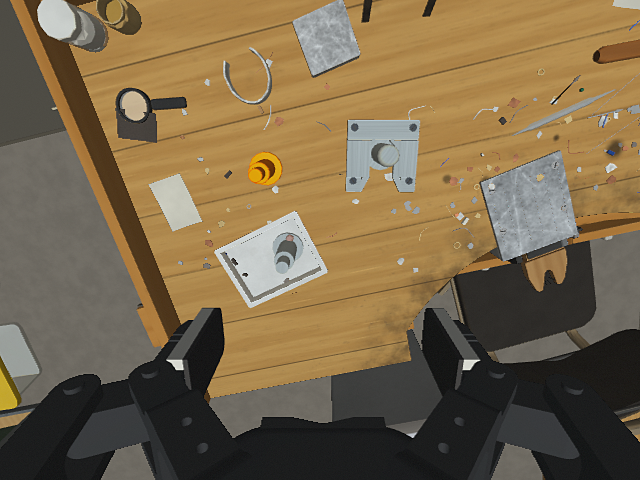

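The wrist view shows the holder with screws near (355,127), (411,127), (352,182) and (409,182), and its mouth facing down in the image. The tray's corners are about (217,252), (297,212), (327,270) and (250,306). The grey nosed stake stands at (287,255) and the orange one at (265,168). Next I measure the lot.

```bash
cat > meas.py <<'E'
from h import *
import sys
pre=sys.argv[1] if len(sys.argv)>1 else "c"
p,d,c=load(pre,"wrist");P=cloud(c,d);X,Y,Z=P[...,0],P[...,1],P[...,2]
hsv=cv2.cvtColor(p,cv2.COLOR_RGB2HSV)
# tray: white/grey low-saturation blob
m=((hsv[...,1]<60)&(X>.42)&(X<.64)&(Y>.03)&(Y<.24)&(Z>-.01)&(Z<.1)).astype(np.uint8)
m=cv2.morphologyEx(m,cv2.MORPH_OPEN,np.ones((3,3)))
k,l,s,_=cv2.connectedComponentsWithStats(m);m=(l==1+np.argmax(s[1:,4]))
low=m&(Z>.012)&(Z<.02)
cn=cv2.findContours(m.astype(np.uint8),0,2)[0];cn=max(cn,key=cv2.contourArea)
w=np.array([onz(c,*q,.016)[:2] for q in cn[:,0,:]],np.float32)*1000
print("tray contour",cv2.minAreaRect(w)); print("tray rim depth",cv2.minAreaRect(np.c_[X[low],Y[low]].astype(np.float32)*1000),np.median(Z[low]))
m=((hsv[...,1]<90)&(X>.56)&(X<.72)&(Y>-.13)&(Y<.03)&(Z>.01)&(Z<.023)).astype(np.uint8)
k,l,s,_=cv2.connectedComponentsWithStats(m);m=(l==1+np.argmax(s[1:,4]))
cn=max(cv2.findContours(m.astype(np.uint8),0,2)[0],key=cv2.contourArea)
w=np.array([onz(c,*q,.0175)[:2] for q in cn[:,0,:]],np.float32)*1000
print("holder contour",cv2.minAreaRect(w),"depth",cv2.minAreaRect(np.c_[X[m],Y[m]].astype(np.float32)*1000),np.median(Z[m]))
for nm,b in dict(nose=(.48,.6,.03,.16),dome=(.58,.7,-.12,.0),orange=(.6,.72,.05,.16)).items():
    for z0,z1 in((.03,.055),(.066,.09)):
        q=(X>b[0])&(X<b[1])&(Y>b[2])&(Y<b[3])&(Z>z0)&(Z<z1)&(d>0)
        if q.sum()>3: print(nm,z0,q.sum(),[X[q].min().round(4),X[q].max().round(4)],[Y[q].min().round(4),Y[q].max().round(4)],"mean",X[q].mean().round(4),Y[q].mean().round(4),"top",Z[q].max().round(4))
E
python3 meas.py c
python3 - <<'E'
from h import *
p,d,c=load("c","wrist");cv2.imwrite("pics/c2.png",cv2.resize(p[100:320,200:440],None,fx=2.7,fy=2.7,interpolation=cv2.INTER_CUBIC)[:,:,::-1])
E
```

```text
tray contour ((522.1577758789062, 120.08425903320312), (100.33094024658203, 130.12994384765625), 13.85157585144043)
tray rim depth ((521.3473510742188, 120.73016357421875), (100.6212158203125, 130.7670135498047), 13.687256813049316) 0.014790685967000894
holder contour ((629.800537109375, -55.37482452392578), (90.28784942626953, 88.09439849853516), 77.31307983398438) depth ((629.5037231445312, -55.73652648925781), (90.56489562988281, 88.62197875976562), 77.3324966430664) 0.01688847380093267
nose 0.03 119 [np.float64(0.5271), np.float64(0.5471)] [np.float64(0.0815), np.float64(0.1047)] mean 0.5427 0.0892 top 0.0546
nose 0.066 184 [np.float64(0.5263), np.float64(0.5423)] [np.float64(0.0865), np.float64(0.1023)] mean 0.5359 0.0934 top 0.0843
dome 0.03 63 [np.float64(0.6252), np.float64(0.6466)] [np.float64(-0.0576), np.float64(-0.0438)] mean 0.6393 -0.0475 top 0.0545
dome 0.066 223 [np.float64(0.6246), np.float64(0.6438)] [np.float64(-0.066), np.float64(-0.0465)] mean 0.634 -0.0562 top 0.0722
orange 0.03 73 [np.float64(0.6373), np.float64(0.6602)] [np.float64(0.083), np.float64(0.0985)] mean 0.6505 0.086 top 0.0549
orange 0.066 195 [np.float64(0.6395), np.float64(0.6551)] [np.float64(0.0879), np.float64(0.1037)] mean 0.6477 0.0949 top 0.0829
```

View pics/c2.png

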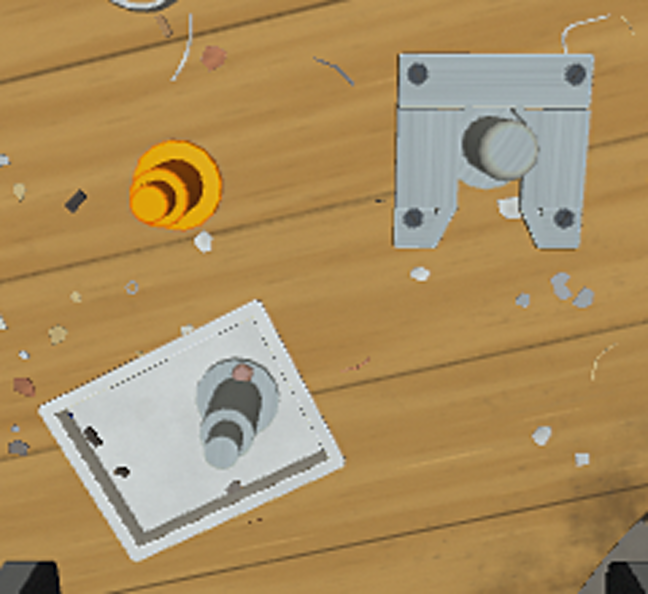

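Two-view heights agree with the text: nose top about 84 mm (83 expected), dome 72 (71), holder plate 17 (17.5). The holder origin is (0.630,-0.056) with yaw -12.7°. The tray centre is (0.522,0.120) with yaw 13.8°. The dome is at (0.634,-0.056). I move above it.

```bash
python3 -m handwheel '{"offset":[[75,-53,50],[75,-53,100],[75,-53,150],[75,-53,190],[75,-53,190],[75,-53,190],[75,-53,190],[75,-53,190]],"rot":[[0,0,0],[0,0,0],[0,0,0],[0,0,0],[0,0,0],[0,0,0],[0,0,0],[0,0,0]],"grip":[-1,-1,-1,-1,-1,-1,-1,-1]}'
python3 - <<'E'
from h import *
from bench import monitor
o=monitor.get_obs();print(o["clock"],o["ee_pos"].round(4) if hasattr(o["ee_pos"],'round') else o["ee_pos"],R.from_quat(o["orientation"]).as_matrix().round(4).tolist(),np.round(o["joint_pos"],2))
snap("d","wrist")
E
```

```text
clock: 3.0
ee_pos: [0.636, -0.0552, 0.1436]
orientation: [-0.625, 0.781, -0.001, 0.002]
ft_force: [0.1, -0.4, 1.0]
grip_width: 0.085
3.0 [ 0.636  -0.0552  0.1436] [[-0.2185, -0.9758, 0.0042], [-0.9758, 0.2185, -0.0003], [-0.0006, -0.0042, -1.0]] [ 0.26  0.57 -0.31  1.69  0.21  0.91 -1.92]
```

View pics/d_wrist.png

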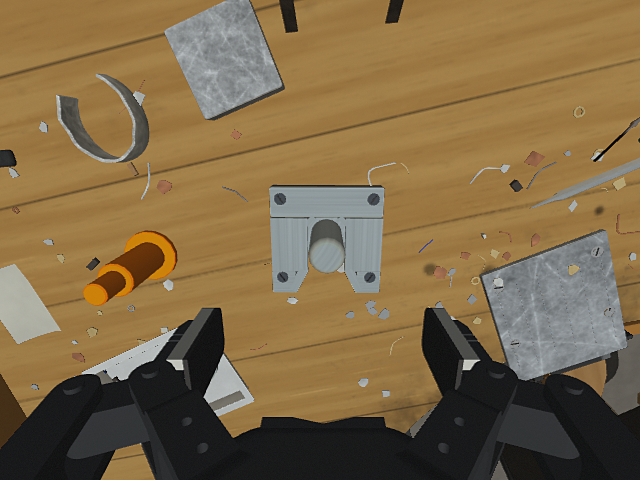

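The holder spans columns 271–384 and the dome top is at (327,252). It sits about 2–3 mm to tool +x of the jaw centre. I refine this.

```bash
python3 - <<'E'
from h import *
from bench import monitor
o=monitor.get_obs();t=np.array(o["ee_pos"]);T=R.from_quat(o["orientation"]).as_matrix()
p,d,c=load("d","wrist");P=(cloud(c,d)-t)@T  # tool frame
W=cloud(c,d);Z=W[...,2]
m=(Z>.03)&(Z<.08)&(abs(P[...,0])<.04)&(abs(P[...,1])<.04)&(d>0)
q=P[m];print("stake tool x",q[:,0].min(),q[:,0].max(),"y",q[:,1].min(),q[:,1].max(),Z[m].max())
m=(Z>.06)&(Z<.08)&(abs(P[...,0])<.04)&(abs(P[...,1])<.04)&(d>0);q=P[m];print("top",q.min(0),q.max(0))
m=(Z>.012)&(Z<.022)&(abs(P[...,0])<.06)&(abs(P[...,1])<.06)&(d>0)
q=P[m];print("holder x",np.percentile(q[:,0],[.5,99.5]),"y",np.percentile(q[:,1],[.5,99.5]),np.median(Z[m]))
print(cv2.minAreaRect(q[:,:2].astype(np.float32)*1000))
print("cam x off",(T.T@(np.array(c["position"])-t)).round(4))
# slot walls: row of plate z at rows just mouthward of stake
for v in(240,262,275): 
    g=[(u,round(P[v,u,0]*1000,1)) for u in range(285,370) if .014<Z[v,u]<.021]
    print(v,[g[i] for i in range(len(g)) if i and g[i][0]-g[i-1][0]>1 or i+1<len(g) and g[i+1][0]-g[i][0]>1])
E
```

```text
stake tool x -0.010730244214467962 0.014971946202532392 y -0.01099918296292881 0.01350119875210952 0.07118203370425377
top [-0.01061097 -0.01057312  0.07253627] [0.01423369 0.0135012  0.08375373]
holder x [-0.04246858  0.04679436] y [-0.0381739   0.05082166] 0.01684165805814436
((1.9150657653808594, 6.652912139892578), (90.2779541015625, 90.86186218261719), 89.9786148071289)
cam x off [-0.0005 -0.0789 -0.1402]
240 [(307, np.float64(-13.3)), (345, np.float64(17.8))]
262 [(307, np.float64(-13.5)), (345, np.float64(18.0))]
275 [(305, np.float64(-15.3)), (346, np.float64(19.0))]
```

```bash
python3 -m handwheel '{"offset":[[2,1,45],[2,1,75],[2,1,95],[2,1,95],[2,1,95],[2,1,95],[2,1,95],[2,1,95],[2,1,95],[2,1,95],[2,1,95],[2,1,95]],"rot":[[0,0,0],[0,0,0],[0,0,0],[0,0,0],[0,0,0],[0,0,0],[0,0,0],[0,0,0],[0,0,0],[0,0,0],[0,0,0],[0,0,0]],"grip":[-1,-1,-1,-1,-1,0.4,0.4,1,1,1,1,1]}'
python3 - <<'E'
from h import *
from bench import monitor
o=monitor.get_obs();print(o["clock"],o["ee_pos"].round(4),R.from_quat(o["orientation"]).as_matrix().round(4).tolist(),o["grip_width"])
snap("e","wrist")
E
```

```text
clock: 4.25
ee_pos: [0.6335, -0.057, 0.0468]
orientation: [-0.625, 0.78, -0.0, 0.0]
ft_force: [-1.5, -0.3, 6.4]
grip_width: 0.0232
4.25 [ 0.6335 -0.057   0.0468] [[-0.2182, -0.9759, 0.0008], [-0.9759, 0.2182, -0.0005], [0.0003, -0.0009, -1.0]] 0.023196617349645787
```

View pics/e_wrist.png

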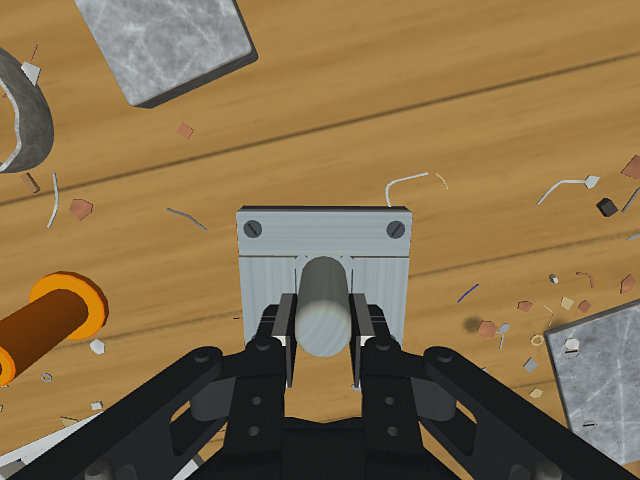

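```bash
python3 - <<'E'
from h import *
from bench import monitor
o=monitor.get_obs();t=np.array(o["ee_pos"]);T=R.from_quat(o["orientation"]).as_matrix()
p,d,c=load("e","wrist");W=cloud(c,d);P=(W-t)@T;Z=W[...,2]
m=(Z>.05)&(Z<.08)&(abs(P[...,0])<.011)&(abs(P[...,1])<.03)&(d>0)
q=P[m];print("stake x",q[:,0].min(),q[:,0].max(),"y",q[:,1].min(),q[:,1].max(),Z[m].max(),o["grip_width"],o["clock"])
E
```

```text
stake x -0.010993153894582096 0.010991687023418063 y -0.013610611555971012 0.01169105302186506 0.07991787796470386 0.023317030478682048 4.3
```

```bash
python3 -m handwheel '{"offset":[[0,0,-1.5],[0,5,-1.5],[0,18,-1.5],[0,33,-1.5],[0,50,-1.5],[0,70,-1.5],[0,88,-1.5],[0,90,-1.5],[0,90,-1.5]],"rot":[[0,0,0],[0,0,0],[0,0,0],[0,0,0],[0,0,0],[0,0,0],[0,0,0],[0,0,0],[0,0,0]],"grip":[1,1,1,1,1,1,1,1,1]}'
python3 - <<'E'
from h import *
from bench import monitor
snap("f","side")
o=monitor.get_obs();print(o["clock"],o["ee_pos"].round(4),o["grip_width"],o["joint_pos"].round(2))
p,d,c=load("f","side");cv2.imwrite("pics/f2.png",cv2.resize(p[130:330,250:470],None,fx=3,fy=3)[:,:,::-1])
E
```

```text
clock: 5.2
ee_pos: [0.5449, -0.037, 0.0473]
orientation: [-0.625, 0.78, 0.0, -0.0]
ft_force: [0.1, -0.7, -2.8]
grip_width: 0.0233
5.25 [ 0.5456 -0.0371  0.0473] 0.022875295337927495 [ 0.23  0.58 -0.28  1.96  0.26  0.63 -2.01]
```

View pics/f2.png

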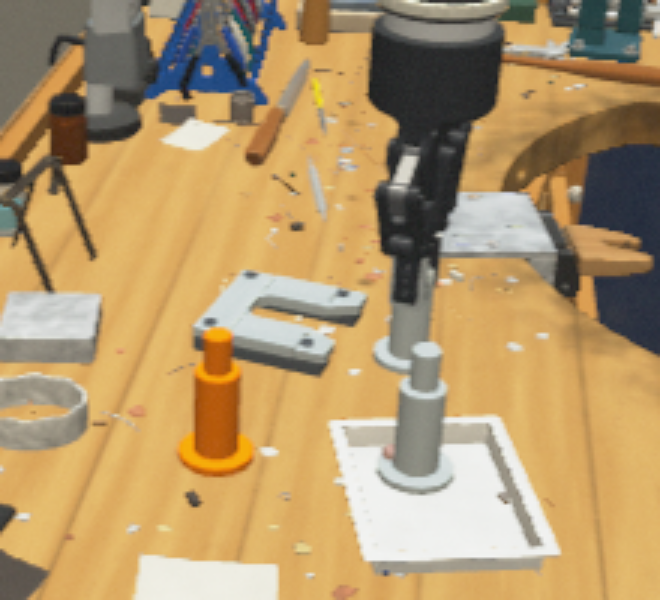

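The side view shows the domed stake (410,320 in the crop) clear of the holder's mouth and held upright; the orange and nosed stakes haven't moved. I lift it and carry it over the tray's +y half, turning the jaws along tray x.

```bash
python3 -m handwheel '{"offset":[[0,0,-40],[0,0,-80],[0,0,-112],[-40,15,-112],[-80,32,-112],[-120,50,-112],[-155,62,-112],[-173,69,-112],[-173,69,-112],[-173,69,-112],[-173,69,-112],[-173,69,-112],[-173,69,-112],[-173,69,-112],[-173,69,-112],[-173,69,-112],[-173,69,-112],[-173,69,-112],[-173,69,-112],[-173,69,-112]],"rot":[[0,0,0],[0,0,0],[0,0,-8],[0,0,-16],[0,0,-24],[0,0,-32],[0,0,-40],[0,0,-48],[0,0,-56],[0,0,-64],[0,0,-72],[0,0,-80],[0,0,-88],[0,0,-96],[0,0,-104],[0,0,-112],[0,0,-116.5],[0,0,-116.5],[0,0,-116.5],[0,0,-116.5]],"grip":[1,1,1,1,1,1,1,1,1,1,1,1,1,1,1,1,1,1,1,1]}'
python3 - <<'E'
from h import *
from bench import monitor
snap("g","side");snap("g","wrist")
o=monitor.get_obs();print(o["clock"],o["ee_pos"].round(4),o["grip_width"],o["joint_pos"].round(2),R.from_quat(o["orientation"]).as_matrix().round(4).tolist())
p,d,c=load("g","side");q=load("g","wrist")[0]
cv2.imwrite("pics/g2.png",np.hstack([cv2.resize(p[130:330,290:490],(400,400)),cv2.resize(q,(400,300))[:, :].repeat(1,0) if 0 else cv2.copyMakeBorder(cv2.resize(q,(400,300)),0,100,0,0,0)])[:,:,::-1])
E
```

```text
clock: 7.25
ee_pos: [0.5159, 0.1467, 0.1594]
orientation: [0.993, 0.12, -0.0, 0.0]
ft_force: [0.7, -0.7, -3.7]
grip_width: 0.0235
7.35 [0.5158 0.1468 0.1595] 0.023230402549588226 [ 0.32  0.53 -0.85  1.9   0.49  0.93 -0.52] [[0.9709, 0.2395, 0.0002], [0.2395, -0.9709, -0.0001], [0.0001, 0.0002, -1.0]]
```

View pics/g2.png

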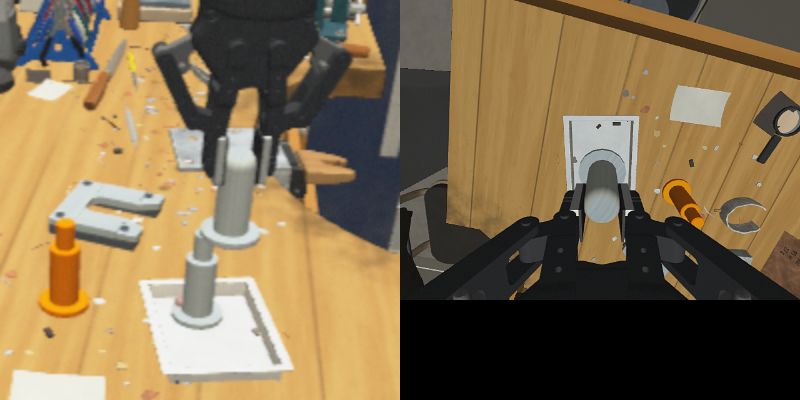

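```bash
python3 -m handwheel '{"offset":[[0,-2,40],[0,-2,75],[0,-2,98],[0,-2,106],[0,-2,109],[0,-2,110],[0,-2,110],[0,-2,110]],"rot":[[0,0,0],[0,0,0],[0,0,0],[0,0,0],[0,0,0],[0,0,0],[0,0,0],[0,0,0]],"grip":[1,1,1,1,1,1,1,1]}'
python3 - <<'E'
from h import *
snap("h","side");p,d,c=load("h","side")
cv2.imwrite("pics/h2.png",cv2.resize(p[180:330,320:470],(600,600))[:,:,::-1])
E
```

```text
clock: 8.15
ee_pos: [0.516, 0.1489, 0.0506]
orientation: [0.993, 0.121, 0.001, -0.0]
ft_force: [-0.0, 0.1, -3.9]
grip_width: 0.0232
```

View pics/h2.png

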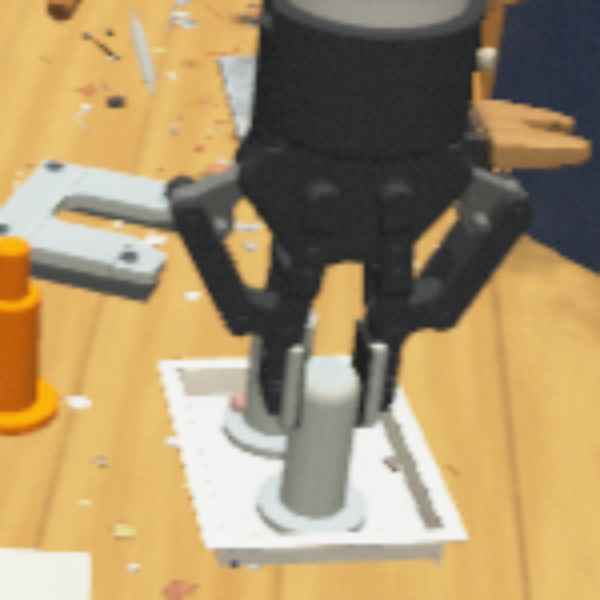

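Stake hovers ~2 mm over the tray floor (force is still its weight). I lower to contact, then open.

```bash
python3 -m handwheel '{"offset":[[0,0,1],[0,0,2],[0,0,2]],"rot":[[0,0,0],[0,0,0],[0,0,0]],"grip":[1,1,1]}'
```

```text
clock: 8.5
ee_pos: [0.516, 0.1489, 0.0489]
orientation: [0.993, 0.121, 0.001, 0.0]
ft_force: [-1.5, -1.9, 8.4]
grip_width: 0.0231
```

```bash
python3 -m handwheel '{"offset":[[0,0,0],[0,0,0],[0,0,0],[0,0,0],[0,0,-10],[0,0,-40],[0,0,-80],[0,0,-110],[0,0,-110]],"rot":[[0,0,0],[0,0,0],[0,0,0],[0,0,0],[0,0,0],[0,0,0],[0,0,0],[0,0,0],[0,0,0]],"grip":[0.2,0,-0.3,-0.6,-0.6,-0.6,-1,-1,-1]}'
python3 - <<'E'
from h import *
from bench import monitor
snap("i","side");p,d,c=load("i","side");q=snap("i","wrist")[0]
o=monitor.get_obs();print(o["clock"],o["ee_pos"].round(4),o["joint_pos"].round(2),R.from_quat(o["orientation"]).as_matrix().round(4).tolist())
cv2.imwrite("pics/i2.png",np.hstack([cv2.resize(p[180:330,320:470],(400,400)),cv2.copyMakeBorder(cv2.resize(q,(400,300)),0,100,0,0,0)])[:,:,::-1])
E
```

```text
clock: 9.4
ee_pos: [0.5176, 0.1502, 0.1621]
orientation: [0.993, 0.121, 0.004, -0.0]
ft_force: [0.0, -0.7, -0.1]
grip_width: 0.0854
9.5 [0.5155 0.1485 0.1583] [ 0.32  0.53 -0.85  1.91  0.5   0.93 -0.53] [[0.9708, 0.24, 0.0016], [0.24, -0.9708, -0.0004], [0.0015, 0.0007, -1.0]]
```

View pics/i2.png

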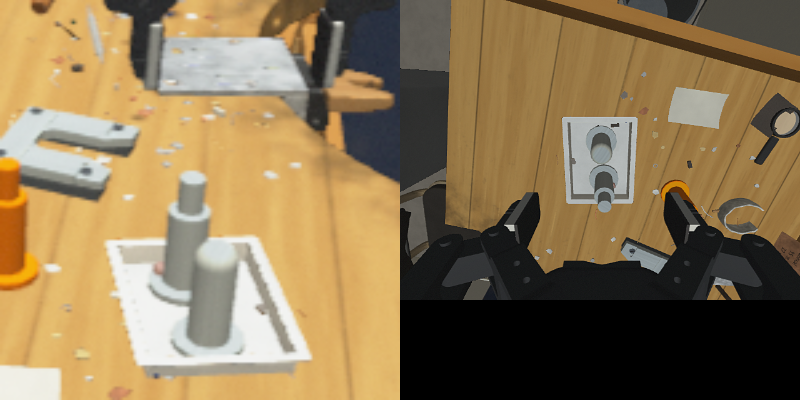

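The domed stake stands upright in the tray's +y half; the nosed stake is undisturbed next to it. I measure the nosed stake from this view and triangulate its top with the side view.

```bash
python3 - <<'E'
from h import *
from bench import monitor
o=monitor.get_obs();t=np.array(o["ee_pos"]);T=R.from_quat(o["orientation"]).as_matrix()
p,d,c=load("i","wrist");q,e,f=load("i","side")
W=cloud(c,d);P=(W-t)@T;V=cloud(f,e)
def nose(W,d):
    m=((W[...,2]>.079)&(W[...,2]<.09)&(np.hypot(W[...,0]-.535,W[...,1]-.094)<.02)&(d>0));v,u=np.nonzero(m);return m,(np.mean([u.min(),u.max()]),np.mean([v.min(),v.max()]))
m1,a=nose(W,d);m2,b=nose(V,e)
print(a,b,tri(c,a,f,b),"depth",W[m1].mean(0),V[m2].mean(0))
X,_=tri(c,a,f,b);print("tool mm",((X-t)@T*1000).round(1),"depth-wrist",((W[m1].mean(0)-t)@T*1000).round(1))
m=(W[...,2]>.02)&(W[...,2]<.058)&(np.hypot(W[...,0]-.535,W[...,1]-.094)<.025);print("barrel tool x",P[m][:,0].min(),P[m][:,0].max())
m=(W[...,2]>.061)&(W[...,2]<.08)&(np.hypot(W[...,0]-.515,W[...,1]-.148)<.025);print("dome",W[m].min(0),W[m].max(0))
E
```

```text
(np.float64(326.5), np.float64(329.0)) (np.float64(392.5), np.float64(247.0)) (array([0.53397883, 0.09524589, 0.0818355 ]), np.float64(0.001252247263925781)) depth [0.53350047 0.09542403 0.08227741] [0.53458753 0.09514316 0.08223358]
tool mm [ 5.  56.1 76.5] depth-wrist [ 4.6 55.8 76.1]
barrel tool x -0.008357294421760293 0.017550706679591303
dome [0.50361191 0.13838009 0.06100504] [0.52859128 0.16289537 0.0738914 ]
```

```bash
python3 -m handwheel '{"offset":[[5,40,0],[5,56,20],[5,56,55],[5,56,85],[5,56,104],[5,56,109],[5,56,109],[5,56,109],[5,56,109],[5,56,109],[5,56,109],[5,56,109],[5,56,109]],"rot":[[0,0,0],[0,0,0],[0,0,0],[0,0,0],[0,0,0],[0,0,0],[0,0,0],[0,0,0],[0,0,0],[0,0,0],[0,0,0],[0,0,0],[0,0,0]],"grip":[-1,-1,-1,-1,-1,-1,-1,0.4,0.4,1,1,1,1]}'
python3 - <<'E'
from h import *
from bench import monitor
snap("j","side");p,d,c=load("j","side");q=snap("j","wrist")[0]
o=monitor.get_obs();print(o["clock"],o["ee_pos"].round(4),o["joint_pos"].round(2),R.from_quat(o["orientation"]).as_matrix().round(4).tolist(),o["grip_width"])
cv2.imwrite("pics/j2.png",np.hstack([cv2.resize(p[180:330,320:470],(400,400)),cv2.copyMakeBorder(cv2.resize(q,(400,300)),0,100,0,0,0)])[:,:,::-1])
E
```

```text
clock: 10.8
ee_pos: [0.5337, 0.0955, 0.0493]
orientation: [0.993, 0.121, 0.0, 0.0]
ft_force: [-2.1, -0.8, 6.2]
grip_width: 0.0228
10.9 [0.5337 0.0955 0.0493] [ 0.31  0.69 -0.71  1.95  0.65  0.75 -0.55] [[0.9707, 0.2402, 0.0007], [0.2402, -0.9707, -0.0006], [0.0005, 0.0008, -1.0]] 0.022751901412432413
```

View pics/j2.png

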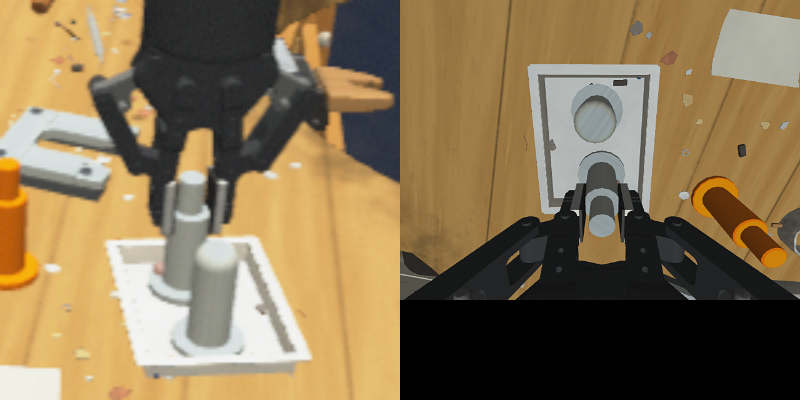

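```bash
python3 -m handwheel '{"offset":[[0,0,-30],[0,0,-60],[-5,20,-75],[-10,50,-75],[-20,90,-75],[-25,120,-75],[-25,130,-75],[-25,130,-75],[-25,130,-75],[-25,130,-75],[-25,130,-75],[-25,130,-75],[-25,130,-75],[-25,130,-75],[-25,130,-75],[-25,130,-75],[-25,130,-75],[-25,130,-75],[-25,130,-75]],"rot":[[0,0,0],[0,0,0],[0,0,8],[0,0,16],[0,0,24],[0,0,32],[0,0,40],[0,0,48],[0,0,56],[0,0,64],[0,0,72],[0,0,80],[0,0,88],[0,0,96],[0,0,104],[0,0,112],[0,0,116.5],[0,0,116.5],[0,0,116.5]],"grip":[1,1,1,1,1,1,1,1,1,1,1,1,1,1,1,1,1,1,1]}'
python3 - <<'E'
from h import *
from bench import monitor
snap("k","side");p,d,c=load("k","side");q=snap("k","wrist")[0]
o=monitor.get_obs();print(o["clock"],o["ee_pos"].round(4),o["joint_pos"].round(2),R.from_quat(o["orientation"]).as_matrix().round(4).tolist(),o["grip_width"])
cv2.imwrite("pics/k2.png",np.hstack([cv2.resize(p[150:330,290:470],(400,400)),cv2.copyMakeBorder(cv2.resize(q,(400,300)),0,100,0,0,0)])[:,:,::-1])
E
```

```text
clock: 12.8
ee_pos: [0.5402, -0.0364, 0.1233]
orientation: [-0.626, 0.78, 0.0, -0.0]
ft_force: [-0.8, 0.1, -3.3]
grip_width: 0.0223
12.9 [ 0.5403 -0.0366  0.1233] [ 0.27  0.46 -0.32  1.94  0.2   0.78 -1.96] [[-0.2167, -0.9762, -0.0004], [-0.9762, 0.2167, 0.0001], [-0.0, 0.0004, -1.0]] 0.022740790370265652
```

View pics/k2.png

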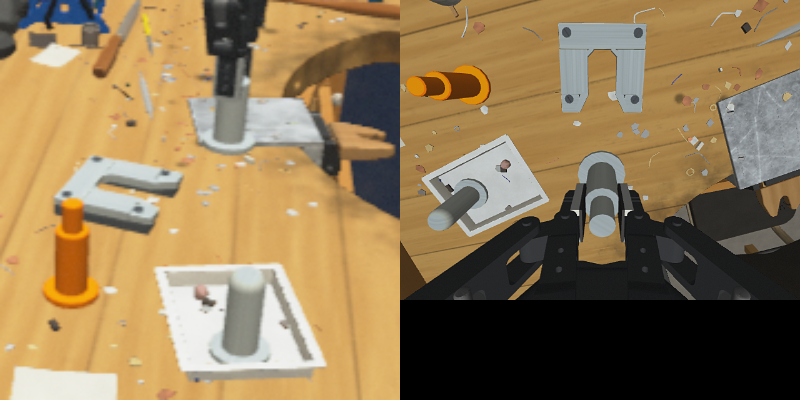

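```bash
python3 - <<'E'
from h import *
from bench import monitor
o=monitor.get_obs();t=np.array(o["ee_pos"]);T=R.from_quat(o["orientation"]).as_matrix()
p,d,c=load("k","wrist");W=cloud(c,d);P=(W-t)@T;Z=W[...,2]
hsv=cv2.cvtColor(p,cv2.COLOR_RGB2HSV)
m=(Z>.012)&(Z<.022)&(abs(P[...,0])<.065)&(P[...,1]<-.035)&(P[...,1]>-.155)&(hsv[...,1]<90)
k,l,s,_=cv2.connectedComponentsWithStats(m.astype(np.uint8));m=l==1+np.argmax(s[1:,4])
print(cv2.minAreaRect(P[m][:,:2].astype(np.float32)*1000))
for y in(-90,-80,-70,-60):
    r=m&(abs(P[...,1]*1000-y)<1.5);x=np.sort(P[r][:,0]*1000);g=np.diff(x);i=g.argmax();print(y,x[0].round(1),x[i].round(1),x[i+1].round(1),x[-1].round(1),"mid",((x[i]+x[i+1])/2).round(2))
m=(P[...,2]>.035)&(P[...,2]<.05)&(abs(P[...,0])<.03)&(abs(P[...,1])<.03);q=P[m]
print("flange",q.min(0)*1000,q.max(0)*1000)
E
```

```text
((-0.5040016174316406, -91.48196411132812), (90.8696060180664, 90.28334045410156), 0.43402421474456787)
-90 -45.8 -16.2 14.8 44.2 mid -0.68
-80 -45.7 -16.2 14.9 44.2 mid -0.63
-70 -45.3 -16.4 14.7 44.1 mid -0.84
-60 -46.1 -18.6 16.8 44.2 mid -0.92
flange [-23.18334945 -20.29678098  35.04794476] [20.73537777 11.56532751 47.70427094]
```

```bash
python3 -m handwheel '{"offset":[[0,0,40],[0,0,65],[0,0,72],[0,0,74],[0,0,75],[0,0,75],[0,0,75]],"rot":[[0,0,0],[0,0,0],[0,0,0],[0,0,0],[0,0,0],[0,0,0],[0,0,0]],"grip":[1,1,1,1,1,1,1]}'
python3 - <<'E'
from h import *
snap("l","side");p,d,c=load("l","side")
cv2.imwrite("pics/l2.png",cv2.resize(p[170:270,300:420],(720,600),interpolation=cv2.INTER_CUBIC)[:,:,::-1])
E
```

```text
clock: 13.6
ee_pos: [0.5413, -0.0367, 0.0496]
orientation: [-0.625, 0.78, -0.001, 0.001]
ft_force: [0.7, 0.2, -1.9]
grip_width: 0.0225
```

View pics/l2.png

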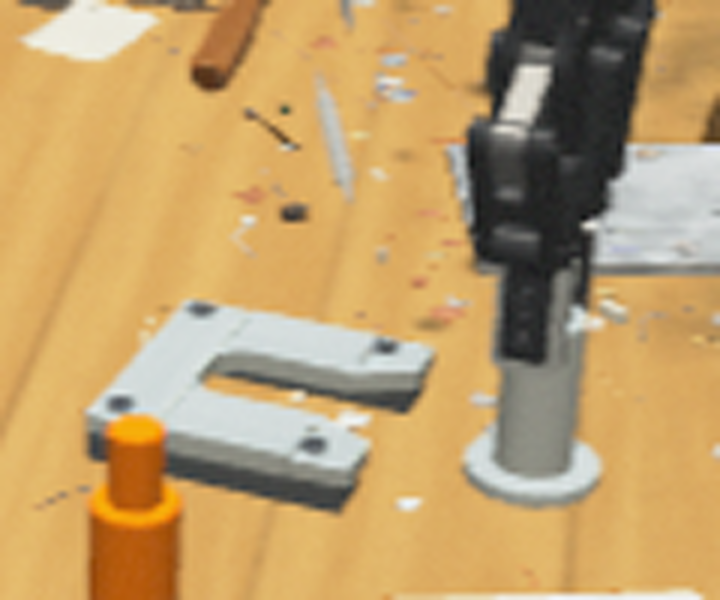

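Stake upright just above the bench, aligned with the slot. I slide in along tool -y.

```bash
python3 -m handwheel '{"offset":[[0,0,0.7],[0,-12,0.7],[0,-25,0.7],[0,-35,0.7],[0,-44,0.7],[0,-53,0.7],[0,-60,0.7],[0,-60,0.7],[0,-60,0.7]],"rot":[[0,0,0],[0,0,0],[0,0,0],[0,0,0],[0,0,0],[0,0,0],[0,0,0],[0,0,0],[0,0,0]],"grip":[1,1,1,1,1,1,1,1,1]}'
```

```text
clock: 14.55
ee_pos: [0.5987, -0.0496, 0.0475]
orientation: [-0.625, 0.78, 0.0, -0.0]
ft_force: [-0.2, -0.2, -3.1]
grip_width: 0.0226
```

```bash
python3 -m handwheel '{"offset":[[0,-10,0],[0,-20,0],[0,-28,0],[0,-32,0],[0,-34,0],[0,-35,0],[0,-35,0]],"rot":[[0,0,0],[0,0,0],[0,0,0],[0,0,0],[0,0,0],[0,0,0],[0,0,0]],"grip":[1,1,1,1,1,1,1]}'; python3 -m handwheel '{"offset":[[0,-1,0],[0,-2,0],[0,-2,0]],"rot":[[0,0,0],[0,0,0],[0,0,0]],"grip":[1,1,1]}'
```

```text
clock: 15.25
ee_pos: [0.6329, -0.0573, 0.0475]
orientation: [-0.625, 0.78, 0.0, -0.0]
ft_force: [-0.0, -0.4, -2.6]
grip_width: 0.0222
clock: 15.55
ee_pos: [0.6352, -0.0578, 0.0478]
orientation: [-0.625, 0.78, -0.0, 0.0]
ft_force: [0.3, 0.1, -2.6]
grip_width: 0.0226
```

```bash
for i in 1 ; do python3 -m handwheel '{"offset":[[0,-1,0],[0,-1.5,0],[0,-1.5,0]],"rot":[[0,0,0],[0,0,0],[0,0,0]],"grip":[1,1,1]}'; done
```

```text
clock: 15.85
ee_pos: [0.6367, -0.0581, 0.0478]
orientation: [-0.625, 0.78, -0.0, 0.0]
ft_force: [-0.4, 0.8, -2.9]
grip_width: 0.0226
```

```bash
python3 - <<'E'
from h import *
from bench import monitor
o=monitor.get_obs();t=np.array(o["ee_pos"]);T=R.from_quat(o["orientation"]).as_matrix()
p,d,c=snap("m","wrist");W=cloud(c,d);P=(W-t)@T;Z=W[...,2]
m=(Z>.06)&(Z<.09)&(abs(P[...,0])<.009)&(abs(P[...,1])<.02);q=P[m];print(q.min(0),q.max(0))
cv2.imwrite("pics/m2.png",p[150:450,170:470,::-1].repeat(2,0).repeat(2,1))
E
```

```text
[-0.00877686 -0.00694077 -0.03507569] [ 0.00718845  0.00941489 -0.01224108]
```

View pics/m2.png

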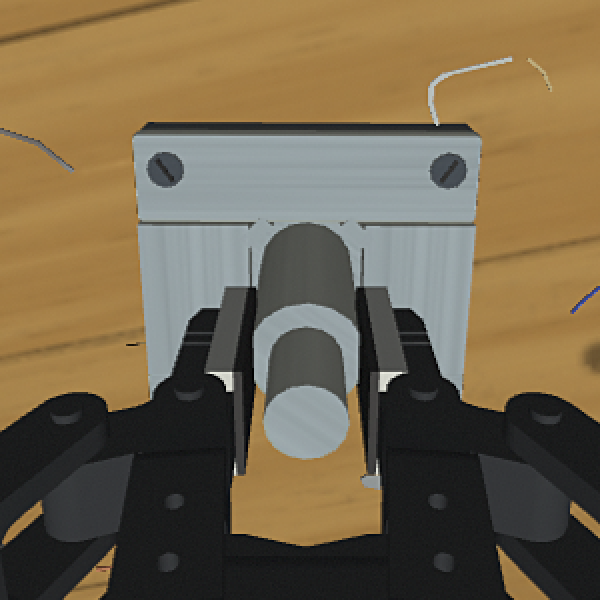

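The barrel is nearly at the slot end, with no contact force yet. I continue in 1 mm steps.

```bash
for i in 1; do python3 -m handwheel '{"offset":[[0,-1,0],[0,-1,0]],"rot":[[0,0,0],[0,0,0]],"grip":[1,1]}'; done; python3 -m handwheel '{"offset":[[0,-1,0],[0,-1,0]],"rot":[[0,0,0],[0,0,0]],"grip":[1,1]}'
```

```text
clock: 16.1
ee_pos: [0.6377, -0.0584, 0.0478]
orientation: [-0.625, 0.78, -0.0, 0.0]
ft_force: [0.1, 0.2, -2.8]
grip_width: 0.0226
clock: 16.3
ee_pos: [0.6387, -0.0586, 0.0478]
orientation: [-0.625, 0.78, -0.0, 0.0]
ft_force: [-0.3, 1.0, -3.4]
grip_width: 0.0228
```

```bash
python3 -m handwheel '{"offset":[[0,-1,0],[0,-1,0]],"rot":[[0,0,0],[0,0,0]],"grip":[1,1]}'; python3 -m handwheel '{"offset":[[0,-1,0],[0,-1,0]],"rot":[[0,0,0],[0,0,0]],"grip":[1,1]}'
```

```text
clock: 16.5
ee_pos: [0.6397, -0.0588, 0.0478]
orientation: [-0.625, 0.78, -0.0, 0.0]
ft_force: [-0.2, 0.7, -2.9]
grip_width: 0.0223
clock: 16.7
ee_pos: [0.6405, -0.059, 0.0477]
orientation: [-0.625, 0.78, 0.0, -0.0]
ft_force: [-0.4, 0.5, -4.1]
grip_width: 0.0229
```

```bash
python3 -m handwheel '{"offset":[[0,-1,0],[0,-1,0]],"rot":[[0,0,0],[0,0,0]],"grip":[1,1]}'; python3 -m handwheel '{"offset":[[0,-1,0],[0,-1,0]],"rot":[[0,0,0],[0,0,0]],"grip":[1,1]}'
```

```text
clock: 16.9
ee_pos: [0.641, -0.059, 0.0477]
orientation: [-0.625, 0.78, 0.0, -0.0]
ft_force: [-1.7, -0.5, -1.3]
grip_width: 0.0225
clock: 17.1
ee_pos: [0.6416, -0.0592, 0.0478]
orientation: [-0.625, 0.78, 0.001, -0.001]
ft_force: [-5.1, 0.4, 1.3]
grip_width: 0.0225
```

```bash
python3 - <<'E'
from h import *
from bench import monitor
o=monitor.get_obs();t=np.array(o["ee_pos"]);T=R.from_quat(o["orientation"]).as_matrix();print(t,o["ft_force"])
p,d,c=snap("n","wrist");W=cloud(c,d);P=(W-t)@T;Z=W[...,2]
m=(Z>.06)&(Z<.09)&(abs(P[...,0])<.009)&(abs(P[...,1])<.02);q=P[m];print(q.min(0),q.max(0))
cv2.imwrite("pics/n2.png",p[150:450,170:470,::-1].repeat(2,0).repeat(2,1))
E
```

```text
[ 0.641589   -0.05916028  0.04777222] [-5.09454858  0.44601308  1.31532222]
[-0.00873947 -0.00765257 -0.03482259] [ 0.00724177  0.00920804 -0.01226786]
```

View pics/n2.png

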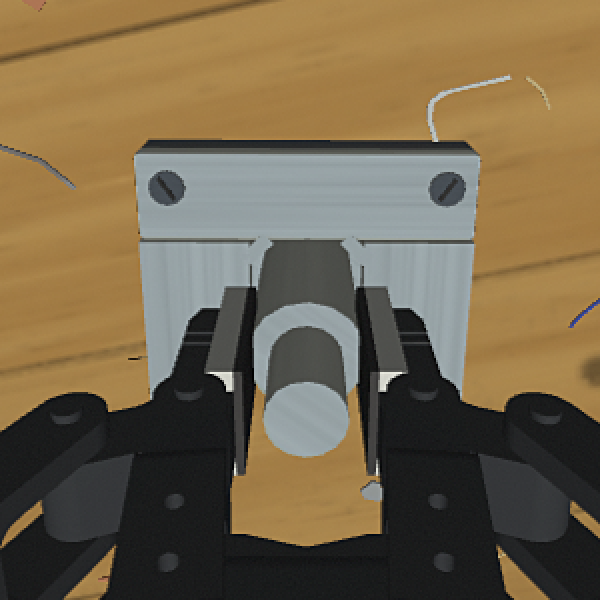

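Contact with the slot's end has begun (Fx about -5 N), and the barrel meets the end edge. I set the foot on the bench, then press lightly.

```bash
python3 -m handwheel '{"offset":[[0,0,0.7],[0,0,1],[0,0,1]],"rot":[[0,0,0],[0,0,0],[0,0,0]],"grip":[1,1,1]}';python3 -m handwheel '{"offset":[[0,-1,0],[0,-1.5,0],[0,-1.5,0]],"rot":[[0,0,0],[0,0,0],[0,0,0]],"grip":[1,1,1]}'
```

```text
clock: 17.45
ee_pos: [0.6417, -0.0592, 0.0477]
orientation: [-0.625, 0.78, 0.0, -0.001]
ft_force: [-7.2, 1.5, 8.6]
grip_width: 0.0227
clock: 17.75
ee_pos: [0.6422, -0.0593, 0.0478]
orientation: [-0.625, 0.78, 0.001, -0.002]
ft_force: [-10.8, 1.5, 11.0]
grip_width: 0.0225
```

```bash
python3 -m handwheel '{"offset":[[0,0,0],[0,0,0],[0,0,0],[0,0,0],[0,0,0],[0,0,-8],[0,0,-40],[0,0,-80],[0,0,-120],[0,0,-120]],"rot":[[0,0,0],[0,0,0],[0,0,0],[0,0,0],[0,0,0],[0,0,0],[0,0,0],[0,0,0],[0,0,0],[0,0,0]],"grip":[0.2,0,-0.3,-0.6,-0.8,-1,-1,-1,-1,-1]}'
python3 - <<'E'
from h import *
from bench import monitor
o=monitor.get_obs();t=np.array(o["ee_pos"]);T=R.from_quat(o["orientation"]).as_matrix();print(o["clock"],t)
p,d,c=snap("o","wrist");s=snap("o","side");W=cloud(c,d);P=(W-t)@T;Z=W[...,2]
m=(Z>.075)&(Z<.09)&(abs(P[...,0])<.02)&(abs(P[...,1])<.03);print("nose",P[m].min(0),P[m].max(0),W[m].mean(0))
m=(Z>.03)&(Z<.056)&(abs(P[...,0])<.02)&(abs(P[...,1])<.03);print("barrel",P[m].min(0),P[m].max(0))
m=(Z>.012)&(Z<.022)&(abs(P[...,0])<.065)&(abs(P[...,1])<.07);print("holder",cv2.minAreaRect(P[m][:,:2].astype(np.float32)*1000))
cv2.imwrite("pics/o2.png",np.hstack([cv2.resize(s[0][170:330,290:450],(400,400)),cv2.resize(p[150:350,220:420],(400,400))])[:,:,::-1])
E
```

```text
clock: 18.75
ee_pos: [0.648, -0.0595, 0.174]
orientation: [-0.625, 0.78, -0.004, 0.004]
ft_force: [0.8, -0.6, 1.0]
grip_width: 0.085
18.75 [ 0.64799661 -0.05954622  0.17400212]
nose [-0.00708576  0.00408126  0.09172668] [0.00831567 0.02004985 0.09880366] [ 0.63791248 -0.05774571  0.0799246 ]
barrel [-0.01207357 -0.00045073  0.11791693] [0.01341395 0.01772349 0.14378085]
holder ((0.7806358337402344, 20.49224853515625), (90.75819396972656, 89.85523223876953), 0.4260532259941101)
```

View pics/o2.png

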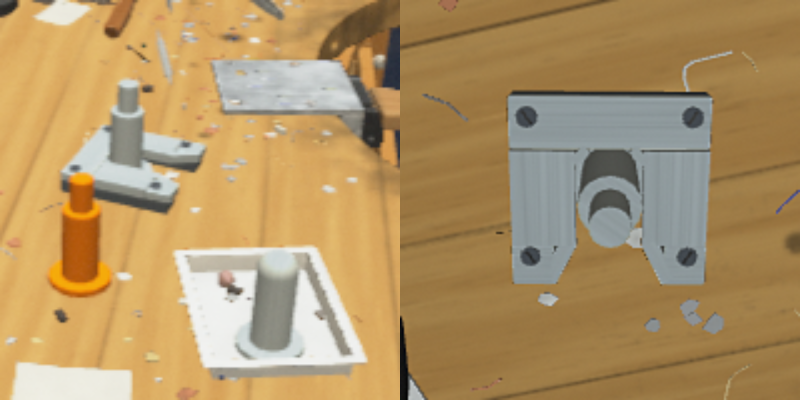

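Nose centre is 8.4 mm beyond the holder's centre along +x (8.0 expected), so the stake is home and upright. Last check: the bystanders in the fixed cameras, before against after.

```bash
python3 -m handwheel '{"offset":[[0,0,-40],[0,0,-60],[0,0,-60],[0,0,-60]],"rot":[[0,0,0],[0,0,0],[0,0,0],[0,0,0]],"grip":[-1,-1,-1,-1]}'; python3 - <<'E'
from h import *
from bench import monitor
o=monitor.get_obs();t=np.array(o["ee_pos"]);T=R.from_quat(o["orientation"]).as_matrix()
p,d,c=snap("q","wrist");s=snap("q","side");g=snap("q","scene");W=cloud(c,d);P=(W-t)@T;Z=W[...,2]
m=(Z>.075)&(Z<.09)&(abs(P[...,0])<.02)&(abs(P[...,1])<.03);h=(Z>.012)&(Z<.022)&(abs(P[...,0])<.065)&(abs(P[...,1])<.07)
print("nose",P[m].min(0),P[m].max(0),"holder",cv2.minAreaRect(P[h][:,:2].astype(np.float32)*1000))
for z0,z1 in((.01,.02),(.03,.05),(.06,.08)):
    S=cloud(s[2],s[1])
    for nm,(x,y) in dict(dome=(.516,.149),nosed=(.638,-.058)).items():
        k=(S[...,2]>max(z0,.022))&(S[...,2]<z1+.003)&(np.hypot(S[...,0]-x,S[...,1]-y)<.025);print(nm,z0,S[k][:,:2].min(0).round(4),S[k][:,:2].max(0).round(4)) if k.sum() else 0
for n,b in dict(side=s[0]).items():
    a=load("a",n)[0];df=np.abs(a.astype(int)-b).max(-1)
    for nm,(u0,v0,u1,v1) in dict(block=(245,225,290,252),cuff=(242,252,284,282),loupe=(215,296,262,332),orange=(306,238,338,290)).items(): print(nm,(df[v0:v1,u0:u1]>40).sum())
cv2.imwrite("pics/q2.png",np.hstack([cv2.resize(s[0],(400,300)),cv2.resize(g[0],(400,300))])[:,:,::-1])
E
```

```text
clock: 19.25
ee_pos: [0.6432, -0.0598, 0.2255]
orientation: [-0.625, 0.78, 0.001, -0.001]
ft_force: [0.1, -0.0, 0.3]
grip_width: 0.0852
nose [-0.00827572 -0.00188029  0.14354869] [0.00652491 0.01349593 0.15035719] holder ((-1.089508056640625, 13.30697250366211), (90.96186828613281, 89.45389556884766), 0.39467453956604004)
dome 0.01 [0.509  0.1516] [0.5292 0.162 ]
nosed 0.01 [ 0.6254 -0.0629] [ 0.6429 -0.0463]
dome 0.03 [0.5044 0.1478] [0.5301 0.1621]
nosed 0.03 [ 0.625  -0.0593] [ 0.6507 -0.0444]
dome 0.06 [0.5056 0.1433] [0.5299 0.163 ]
nosed 0.06 [ 0.6301 -0.0665] [ 0.6461 -0.049 ]
block 0
cuff 0
loupe 0
orange 0
```

View pics/q2.png

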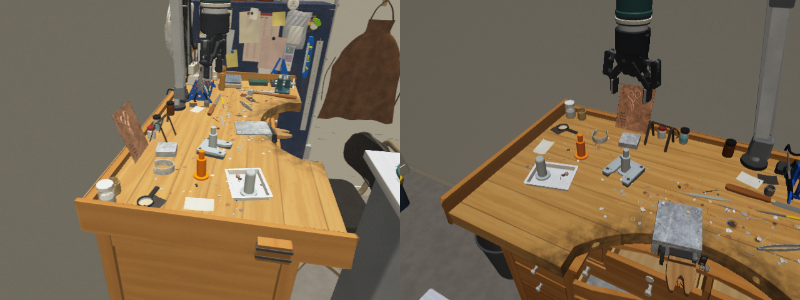

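```bash
python3 -c "
from bench import ticket;print(ticket.job_done())"
```

```text
the job is handed in; nothing more can be done
None
```

The two stakes are swapped, and I handed the job in at about 19.4 s on the robot's clock. I slid the domed stake out through the slot's mouth and stood it in the tray's +y half. Then I slid the nosed stake sideways along the bench into the slot, pressing it lightly (about 11 N) against the slot's end.

**Last checks:**
- **Nosed stake:** it is upright. Two wrist views put it 8.4 and 7.5 mm beyond the holder's centre, against 8 mm expected. That spread is within camera accuracy, and the contact force backs up that it is fully home. The flange under the plate was not seen directly.
- **Domed stake:** it is upright on the tray floor.
- **Bystanders:** the steel block, bracelet, magnifier and orange look-alike show no changed pixels in the side view.
- **Robot:** the gripper is open and clear of everything.

**What disagreed:**
- **Gripper opening:** it read about 23 mm on the 26 mm barrels throughout.
- **Slot end:** the nosed stake met the end of the slot with the tool about 8 mm farther in than when it gripped the domed stake. The domed stake therefore seems to have started a few mm short of the end.

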